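# Switch both turner drives off, then load the fin core

### The arm

A 6-joint arm with a two-finger parallel gripper is mounted at the origin on the work surface. World frame = base frame: x ahead of the robot, y to its left, z up, the work surface at z = 0. Lengths are in m, angles in degrees, forces in N, time in s.
With the tool pointing down it reaches from about 0.375 to 0.9 m from the base axis. Payload 3.1 kg.
Tool frame: the origin (TCP) lies between the finger pads; the fingertips stand 22 mm ahead of it and the grasp point (between the pads) lies 3 mm ahead of it (bot.tip_extent is the distance from the TCP to the fingertips, in m); y points along the fingers, z is the direction in which the jaws open and shut, and the axes are right-handed (so a half turn about y gives the same grasp; the last joint's range is limited). The gripper opens to 87 mm and grips with 3 to 60 N. Pads are 19 mm wide; open, the fingers measure 117 mm over their backs; the gripper's body (75 mm by 190 mm) begins 51 mm behind the grasp point.
Start: joints at [-82.878, 30.224, 82.088, -0, 67.689, -10.227], TCP at [0.186, -0.597, 0.245] pointing down, gripper open.
Joint ranges: [-176.69, 176.69], [-43.24, 126.21], [12.49, 139.97], [-82, 262], [0, 151.66], [-163.58, 163.58]. Speed limits (degrees/s): [159.86, 159.86, 180, 180, 180, 180].

### API

Orientations are given as a 3x3 rotation matrix whose columns are the frame's x, y, z axes.
In Python, from rig import bot, eyes, models gives the robot as it stands. The module is installed in compiled form; this text tells all that it offers.
- The arm moves only by the tool arm_command, never from a script. Its arguments are lists of equal length, an entry for each row: "translation": the shift along the tool's x, y, z each as a share of 0.08 m, from -1 to 1, a list of three; "rotation": the turn, a rotation vector about the tool's x, y, z each as a share of 60 degrees, from -1 to 1, a list of three; "grip": the closure, from -1 (fully open) to 1 (shut), so that 0 is half open. In form: {"translation": [[x, y, z], ...], "rotation": [[rx, ry, rz], ...], "grip": [grip, ...]}. A call has 1 to 5 rows; each row is the pose to reach, as a shift and turn from the pose commanded when the call began, along the tool's axes at that moment; what a row does not reach only later rows make up. A row lasts 1/10 s, in which the tool goes at most 50 mm and 8.59 degrees, less where a joint would pass 70% of its speed; a pose out of reach is approached as far as the arm can. A call with a number of a shift or a turn outside -1 to 1 is refused whole. A call with a gripper value outside its range is refused whole. The fingers move at their own pace and stop on an object; the grip force is fixed at half the most. Time passes only in rows, so rows that repeat a pose let the fingers close. It gives the time, the measured TCP pose, the force and the opening at its end, in the units of the state.
- bot.read_state(): the state, without advancing time (a new reading comes with each control period).
- eyes.capture(name): name is "side" or "top" or "wrist"; returns a dict with "image" (400x640x3 uint8, blue, green, red), "mtx" (3x3 intrinsics, pixels), "rvec" (rotation vector, rad) and "tvec" (3), from world to camera coordinates, as OpenCV has them; the wrist camera has in their place "hand_eye" (4x4, takes a point from camera to tool coordinates, whose origin is the TCP and whose axes are the tool frame's). Camera axes: x right, y down, z forward; pixel columns grow to the right and rows downward; lengths in m; the calibration is good to about 2 mm. A picture is of the moment at which its call begins: read the wrist's pose just before it. There is no depth.
- bot.hand_in(): hands the job in, once; it reports no verdict.
Trained networks look in the newest picture that a camera, given by its name, has taken for a name from the list of things; names that differ only in an ending like _2 or _b are one class to them, and where a whole thing is asked for, a point or a joint stands for the part that bears it (a point fixed in the world has none). Each returns a list of dicts, best first, with "conf" (0 to 1); they miss things now and then, are a little off and sometimes report something else, mostly with a low value. They report only what shows in the picture. A call takes as long as a camera call. They do not tell look-alikes from the thing itself.
- models.recognise(camera, thing): "extent" ([left, top, right, bottom] as shares, 0 to 1, of the picture: columns of its width, rows of its height, round what is visible of it).
- models.spot_point(camera, thing): "point" ([column, row] as shares, 0 to 1, of the picture: columns of its width, rows of its height: a listed point, or the origin of a listed thing).
The state is a dict: "time_s": time; "joint_positions": joint angles; "qvel": joint speeds; "tau": joint torques, N m; "position": TCP position; "tcp_rot": TCP orientation; "force": force on the tool from outside, world axes, zero at the start; "moment": the same for the moment, N m; "opening": opening from 0.0 (shut) to 1.0 (fully open).
Only numpy, scipy, OpenCV 4.12 (cv2) and the standard library are available. Lean on these libraries where they do the work, as an engineer would, in place of code of your own. Each camera call takes 0.05 s, during which the arm holds its last target. There are 200 camera calls.

### The job

The two lever switches of the small laminating turner (red handle and yellow handle) have been left running, one in forward and one in reverse. Bring each lever back to its upright centre off detent, without letting it go across to the opposite running side, and let go of it. Only when both are off, lay the fin core flat, right way up, in the turner's cradle, lengthways between the four orange cheeks and centred along the plywood, either end first; leave the other things on the bench where they are.

Things in the scene. Friction and masses are not known exactly. Their poses are not given: they have to be found in the camera images.
- turn_switch (a joint): Lever with a red handle; value in rad: 0 upright = off (narrow sprung detent), +0.5 stop = forward (leans to the box's own +x), -0.5 stop = reverse (to -x). Starts near the forward (+0.5) stop. A ridge each side at about 0.18 rad: inside, the lever pulls itself to 0; outside, it stays on or springs to the running side. Crossing a ridge takes 4 to 5 N at the handle, then gives way suddenly.
- turn_switch_grip (a point): Point on the axis of the red handle, 90 mm from the pivot. The handle is a round bar 18 mm thick, from 60 to 115 mm from the pivot; its thin 10 mm stem is below.
- turn_switch_box: Grey switch box 100 (x) x 70 (y) x 60 mm tall, fixed to the bench, carrying the red lever. Origin: centre of its underside, on the bench; z up. The lever's pivot lies along the box's y axis, 45 mm above the origin; the lever swings in the box's x-z plane and ends 115 mm from the pivot.
- tilt_switch (a joint): Lever with a yellow handle; value in rad: 0 upright = off (narrow sprung detent), +0.5 stop = forward (leans to the box's own +x), -0.5 stop = reverse (to -x). Starts near the reverse (-0.5) stop. A ridge each side at about 0.18 rad: inside, the lever pulls itself to 0; outside, it stays on or springs to the running side. Crossing a ridge takes 4 to 5 N at the handle, then gives way suddenly.
- tilt_switch_grip (a point): Point on the axis of the yellow handle, 90 mm from the pivot. The handle is a round bar 18 mm thick, from 60 to 115 mm from the pivot; its thin 10 mm stem is below.
- tilt_switch_box: Grey switch box 100 (x) x 70 (y) x 60 mm tall, fixed to the bench, carrying the yellow lever. Origin: centre of its underside, on the bench; z up. The lever's pivot lies along the box's y axis, 45 mm above the origin; the lever swings in the box's x-z plane and ends 115 mm from the pivot.
- fin_core: Loose brown, white-topped fin core with a green top panel, 160 mm long (x), 54 mm tall, about 0.3 kg. Its main part is 46 mm wide (y) and runs from x = -80 to +40 mm; a nose 30 mm wide carries on to x = +80 mm. Origin: centre of its length, on its underside; z up. It lies flat on the bench.
- turner: Turner, fixed to the bench: teal base, steel disc and a plywood cradle plate 190 (x) x 90 (y) mm whose top is 60 mm above the bench, with four orange cheeks 14 mm tall, 45 mm long (centred at x = +-60 mm) and 8 mm thick, standing along the two long sides: 58 mm clear between the sides, open at both ends. Origin: centre of its underside, on the bench; x along the cradle.
- screwdriver: Black-handled screwdriver about 200 mm long lying on the bench; a bystander.
- filler_can: Closed can with a yellow label, 80 mm across, 90 mm tall; a bystander. Origin: centre of its underside.
- tape_roll: Pale roll of masking tape lying flat, 100 mm across, 40 mm tall; a bystander. Origin: centre of its underside.
- sanding_block: Cork sanding block 70 x 120 x 35 mm; a bystander. Origin: centre of its underside.
Mind the look-alikes: they are no part of the job. Leave any blue or purple look-alike of the fin_core alone. Leave any pink look-alike of the turn_switch_box alone.

How it is judged (in metres and radians):
On the way, in this order (a step that is already met when the one before it is completed fails the run):
1. both levers rest in their off detent, let go (value of joint turn_switch between -0.08 and 0.08 rad and value of joint tilt_switch between -0.08 and 0.08 rad and contact force between the fingers and turn_switch below 0.1 N and contact force between the fingers and tilt_switch below 0.1 N), for 0.2 s.
2. the fin core lies in the cradle (x of fin_core in the frame of turner between -0.02 and 0.02 m and y of fin_core in the frame of turner between -0.01 and 0.01 m and z of fin_core in the frame of turner between 0.056 and 0.064 m and angle between the x axis of fin_core and the x axis of turner, either way round below 0.15 rad and angle between fin_core's own z axis and vertical below 0.06 rad), for 0.2 s.
At the end, for the whole second after the job is handed in: Both levers within 0.08 rad of upright off; the fin core at rest, flat (tilt under 0.06 rad) on the cradle plate (underside within 4 mm of it), its origin within 20 mm of the cradle's centre lengthways and 10 mm sideways, its length within 0.15 rad of the cradle's, either end first (all of step 2 and value of joint turn_switch between -0.08 and 0.08 rad and value of joint tilt_switch between -0.08 and 0.08 rad and linear speed of fin_core below 0.02 m/s); the robot touches nothing.
It fails at once if the red lever goes across to reverse (past -0.25 rad) (value of joint turn_switch below -0.25 rad).
It fails at once if the yellow lever goes across to forward (past +0.25 rad) (value of joint tilt_switch above 0.25 rad).
It fails at once if the fin core touches the turner while a lever is not at off (contact force between fin_core and turner above 0.3 N and not (value of joint turn_switch between -0.08 and 0.08 rad and value of joint tilt_switch between -0.08 and 0.08 rad)).
It fails at once if a bystander is moved by more than 30 mm (distance of any of screwdriver, filler_can, tape_roll, sanding_block from where it was at the start of the episode above 0.03 m).
It also fails if it takes over 66 s, if anything falls off the work surface, if the arm or the gripper's body presses on something with over 40 N, if the wrist force passes 120 N, or if a joint passes its speed limit or range.

## Working session

There is one attempt and no reset: what is moved stays moved. The work goes in short steps, Python scripts to look and compute and a tool call to move; the robot and the scene stay as the last step left them, time stands still between calls to the robot, and variables do not carry over. Pictures are saved under pics/ and viewed, about 8 in all and at most 12, crops included, and the job is handed in when it is done.

Besides the shell and the picture viewer there is one more tool, called after "Call:" by a JSON object that holds its "api" and its "payload", one argument or row to a line. arm_command: Moves the arm, as the interface text tells. Shift numbers are shares of 0.08 m and turn numbers shares of 60 degrees, none past 1 either way. Its arguments: {"type":"object","properties":{"translation":{"type":"array"},"rotation":{"type":"array"},"grip":{"type":"array"}},"required":["translation","rotation","grip"]}

```bash
mkdir -p pics; cat > h.py <<'E'
import numpy as np, cv2
from rig import bot, eyes, models
def cam(c):
    if 'rvec' in c:
        R=cv2.Rodrigues(np.array(c['rvec'],float))[0]; t=np.array(c['tvec'],float).ravel(); return c['mtx'],R,t
    s=c['state']; H=np.eye(4); H[:3,:3]=s['tcp_rot']; H[:3,3]=s['position']
    T=np.linalg.inv(H@np.array(c['hand_eye'])); return c['mtx'],T[:3,:3],T[:3,3]
def cap(n):
    s=bot.read_state(); c=eyes.capture(n); c['state']=s; return c
def ray(c,uv):
    K,R,t=cam(c); d=R.T@np.linalg.inv(K)@np.array([uv[0],uv[1],1.]); return -R.T@t,d
def onz(c,uv,z):
    o,d=ray(c,uv); return o+d*(z-o[2])/d[2]
def proj(c,P):
    K,R,t=cam(c); p=(R@np.atleast_2d(P).T).T+t; p=p@np.array(K).T; return p[:,:2]/p[:,2:]
E
python3 - <<'E'
from h import *
cs={}
for n in ['top','side']:
    c=cap(n); cs[n]=c; cv2.imwrite(f'pics/{n}0.png',c['image'])
    K,R,t=cam(c); print(n,'pos',(-R.T@t).round(3),'K',np.array(K).round(0).tolist())
    for th in ['turn_switch_box','tilt_switch_box','turn_switch_grip','tilt_switch_grip','fin_core','turner','filler_can']:
        for r in models.spot_point(n,th)[:3]:
            uv=np.array(r['point'])*[640,400]
            z=.125 if 'grip' in th else 0
            print(th,round(r['conf'],2),uv.round(0),onz(c,uv,z).round(3))
s=bot.read_state();print(np.round(s['tcp_rot'],2),s['time_s'])
E
```

```text
top pos [ 0.401 -0.159  1.803] K [[502.0, 0.0, 318.0], [0.0, 502.0, 205.0], [0.0, 0.0, 1.0]]
turn_switch_box 0.91 [244. 195.] [0.606 0.12  0.   ]
turn_switch_box 0.75 [173. 181.] [0.657 0.38  0.   ]
tilt_switch_box 0.84 [184. 229.] [0.483 0.335 0.   ]
turn_switch_grip 0.65 [235. 182.] [0.636 0.131 0.125]
turn_switch_grip 0.56 [161. 172.] [0.67  0.383 0.125]
tilt_switch_grip 0.6 [170. 237.] [0.45  0.345 0.125]
tilt_switch_grip 0.47 [317. 212.] [ 0.533 -0.144  0.125]
fin_core 0.86 [373. 206.] [ 0.563 -0.347  0.   ]
fin_core 0.77 [404. 273.] [ 0.326 -0.452  0.   ]
fin_core 0.6 [459. 265.] [ 0.352 -0.651  0.   ]
turner 0.91 [312. 212.] [ 0.543 -0.127  0.   ]
filler_can 0.77 [211. 157.] [0.746 0.241 0.   ]
filler_can 0.35 [184. 228.] [0.488 0.335 0.   ]
side pos [0.209 0.786 0.721] K [[385.0, 0.0, 323.0], [0.0, 385.0, 194.0], [0.0, 0.0, 1.0]]
turn_switch_box 0.74 [196. 340.] [ 0.673  0.373 -0.   ]
turn_switch_box 0.62 [270. 275.] [0.605 0.14  0.   ]
tilt_switch_box 0.85 [280. 352.] [0.485 0.34  0.   ]
turn_switch_grip 0.77 [182. 300.] [0.678 0.371 0.125]
turn_switch_grip 0.48 [255. 231.] [0.644 0.123 0.125]
tilt_switch_grip 0.66 [289. 315.] [0.455 0.338 0.125]
fin_core 0.71 [412. 156.] [ 0.356 -0.663  0.   ]
fin_core 0.59 [343. 182.] [ 0.564 -0.378  0.   ]
fin_core 0.56 [414. 184.] [ 0.316 -0.438  0.   ]
turner 0.79 [326. 223.] [ 0.542 -0.124  0.   ]
turner 0.55 [253. 232.] [ 0.739 -0.01   0.   ]
filler_can 0.16 [386. 215.] [ 0.373 -0.22   0.   ]
[[-0.95  0.    0.3 ]
 [-0.3  -0.   -0.95]
 [-0.   -1.    0.  ]] 0.8
```

View pics/top0.png

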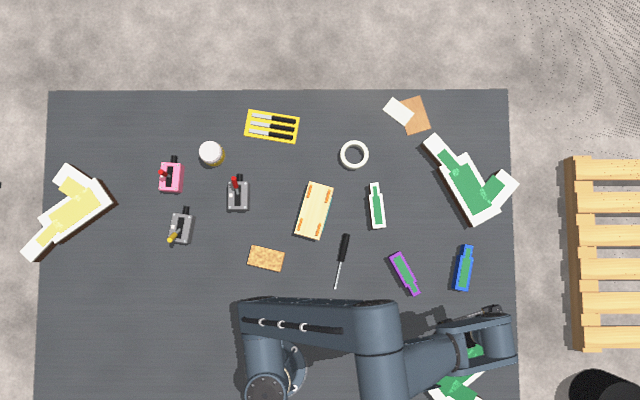

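View pics/side0.png

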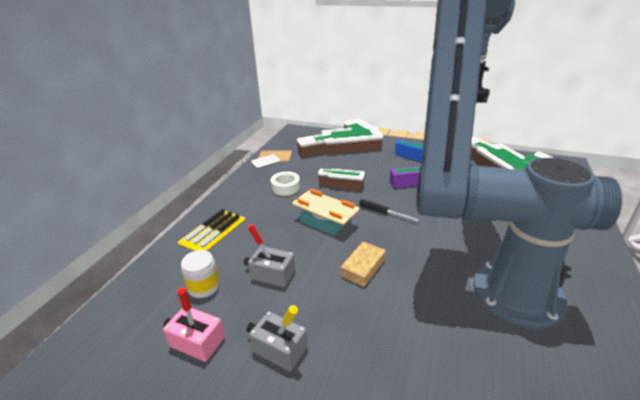

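Call:
{"api": "arm_command", "payload": {
  "translation": [
    [-1,-0.7,-0.9],
    [-1,-0.7,-0.9],
    [-1,-0.7,-0.9]
  ],
  "rotation": [
    [0,0,0],
    [0,0,0],
    [0,0,0]
  ],
  "grip": [-1,-1,-1]
}}

```text
time_s: 1.1
position: [0.2428, -0.5015, 0.3023]
tcp_rot: [[-0.954, 0.001, 0.3], [-0.3, -0.0, -0.954], [-0.001, -1.0, 0.001]]
force: [-0.3, -0.1, 0.7]
opening: 1.002
```

Call:
{"api": "arm_command", "payload": {
  "translation": [
    [-1,0,-0.9],
    [-1,0,-0.9],
    [-1,0,-0.9]
  ],
  "rotation": [
    [0,0,0],
    [0,0,0],
    [0,0,0]
  ],
  "grip": [-1,-1,-1]
}}

```text
time_s: 1.4
position: [0.2976, -0.4065, 0.3005]
tcp_rot: [[-0.953, -0.0, 0.302], [-0.302, 0.003, -0.953], [-0.001, -1.0, -0.003]]
force: [-1.7, -0.4, -0.0]
opening: 1.004
```

Call:
{"api": "arm_command", "payload": {
  "translation": [
    [-1,0,-0.9],
    [-1,0,-0.9],
    [-1,0,-0.9]
  ],
  "rotation": [
    [0,0,0],
    [0,0,0],
    [0,0,0]
  ],
  "grip": [-1,-1,-1]
}}

```text
time_s: 1.7
position: [0.3521, -0.315, 0.3004]
tcp_rot: [[-0.953, -0.0, 0.302], [-0.302, 0.002, -0.953], [-0.0, -1.0, -0.002]]
force: [-1.4, -0.9, -0.3]
opening: 1.006
```

Call:
{"api": "arm_command", "payload": {
  "translation": [
    [-1,0,-0.9],
    [-1,0,-0.9],
    [-1,0,-0.9]
  ],
  "rotation": [
    [0,0,0],
    [0,0,0],
    [0,0,0]
  ],
  "grip": [-1,-1,-1]
}}

```text
time_s: 2.0
position: [0.4073, -0.2233, 0.3006]
tcp_rot: [[-0.953, 0.0, 0.303], [-0.303, 0.001, -0.953], [-0.001, -1.0, -0.001]]
force: [0.2, -0.7, 0.1]
opening: 1.002
```

Call:
{"api": "arm_command", "payload": {
  "translation": [
    [-1,0,-0.9],
    [-1,0,-0.9],
    [-1,0,-0.9]
  ],
  "rotation": [
    [0,0,0],
    [0,0,0],
    [0,0,0]
  ],
  "grip": [-1,-1,-1]
}}

```text
time_s: 2.3
position: [0.4627, -0.1315, 0.3006]
tcp_rot: [[-0.953, 0.001, 0.302], [-0.302, 0.0, -0.953], [-0.001, -1.0, 0.0]]
force: [0.2, -1.1, -0.0]
opening: 0.999
```

Call:
{"api": "arm_command", "payload": {
  "translation": [
    [-0.6,0,-1],
    [-0.6,0,-1],
    [-0.6,0,-1]
  ],
  "rotation": [
    [0,0,0],
    [0,0,0],
    [0,0,0]
  ],
  "grip": [-1,-1,-1]
}}

```text
time_s: 2.6
position: [0.4834, -0.0407, 0.3005]
tcp_rot: [[-0.953, 0.0, 0.303], [-0.303, 0.001, -0.953], [-0.0, -1.0, -0.0]]
force: [-0.1, -0.6, -0.1]
opening: 0.999
```

Call:
{"api": "arm_command", "payload": {
  "translation": [
    [0,0,-1],
    [0,0,-1],
    [0,0,-1],
    [0,0,-1]
  ],
  "rotation": [
    [0,0,0],
    [0,0,0],
    [0,0,0],
    [0,0,0]
  ],
  "grip": [-1,-1,-1,-1]
}}

```text
time_s: 3.0
position: [0.4596, 0.0318, 0.3007]
tcp_rot: [[-0.954, 0.001, 0.298], [-0.298, -0.002, -0.954], [-0.001, -1.0, 0.002]]
force: [-0.0, -0.1, 0.2]
opening: 1.003
```

```bash
python3 - <<'E'
from h import *
c=cap('wrist'); cv2.imwrite('pics/w1.png',c['image']); np.save('pics/w1.npy',c,allow_pickle=True)
s=c['state']; print(s['position'],np.array(c['hand_eye']).round(3).tolist())
for th in ['turn_switch_box','tilt_switch_box','turn_switch_grip','tilt_switch_grip']:
    for r in models.spot_point('wrist',th)[:3]:
        uv=np.array(r['point'])*[640,400]
        print(th,round(r['conf'],2),uv.round(0),onz(c,uv,.124 if 'grip' in th else 0).round(3))
c=cap('top'); np.save('pics/t1.npy',c,allow_pickle=True)
E
```

```text
[0.45955656 0.03177096 0.30071994] [[-0.001, 0.961, 0.278, -0.076], [-0.001, -0.278, 0.961, -0.139], [1.0, 0.001, 0.001, -0.0], [0.0, 0.0, 0.0, 1.0]]
turn_switch_box 0.65 [279.  54.] [0.598 0.132 0.   ]
tilt_switch_box 0.58 [124.  88.] [0.489 0.331 0.   ]
tilt_switch_grip 0.9 [ 33. 112.] [0.448 0.342 0.124]
```

View pics/w1.png

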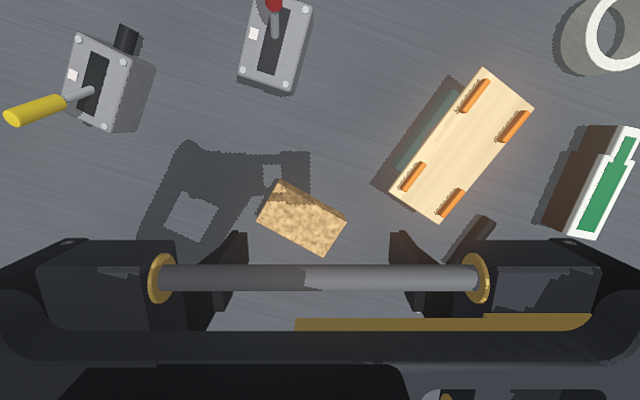

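```bash
python3 - <<'E'
from h import *
c=np.load('pics/w1.npy',allow_pickle=True).item()
def show(n,pts,z):
    P=np.array([onz(c,p,z)[:2] for p in pts]); print(n,P.round(3).tolist(),'mean',P.mean(0).round(4)); 
    for a,b in zip(P,np.roll(P,-1,0)): print('  ',np.linalg.norm(b-a).round(3),np.degrees(np.arctan2(*(b-a)[::-1])).round(1))
show('tilt',[(79,30),(158,60),(110,133),(62,113)],.06)
show('tiltslot',[(104,52),(84,115)],.06)
show('turner',[(484,66),(535,108),(440,224),(388,191)],.06)
show('turnslot',[(285,10),(262,75)],.06)
show('turn lower',[(238,81),(292,96)],.06)
show('core top',[(609,128),(634,137),(640,133)],.054)
show('core end',[(535,226),(594,240)],.03)
i=cv2.resize(c['image'][0:150,40:340],(0,0),fx=2.6,fy=2.6,interpolation=cv2.INTER_CUBIC)
cv2.imwrite('pics/w1c.png',i)
E
```

```text
tilt [[0.543, 0.352], [0.539, 0.259], [0.434, 0.304], [0.441, 0.365]] mean [0.4893 0.3199]
   0.093 -92.7
   0.114 156.3
   0.061 83.5
   0.103 -7.3
tiltslot [[0.528, 0.321], [0.447, 0.338]] mean [0.4875 0.3298]
   0.083 168.3
   0.083 -11.7
turner [[0.651, -0.12], [0.626, -0.204], [0.447, -0.154], [0.47, -0.066]] mean [ 0.5483 -0.1359]
   0.087 -106.5
   0.186 164.3
   0.091 75.4
   0.189 -16.7
turnslot [[0.635, 0.127], [0.56, 0.135]] mean [0.5978 0.1306]
   0.076 173.8
   0.076 -6.2
turn lower [[0.545, 0.161], [0.548, 0.093]] mean [0.5462 0.1271]
   0.068 -87.3
   0.068 92.7
core top [[0.635, -0.313], [0.634, -0.351], [0.641, -0.356]] mean [ 0.6367 -0.34  ]
   0.038 -90.2
   0.008 -33.5
   0.043 98.9
core end [[0.48, -0.31], [0.487, -0.41]] mean [ 0.4837 -0.36  ]
   0.1 -86.1
   0.1 93.9
```

View pics/w1c.png

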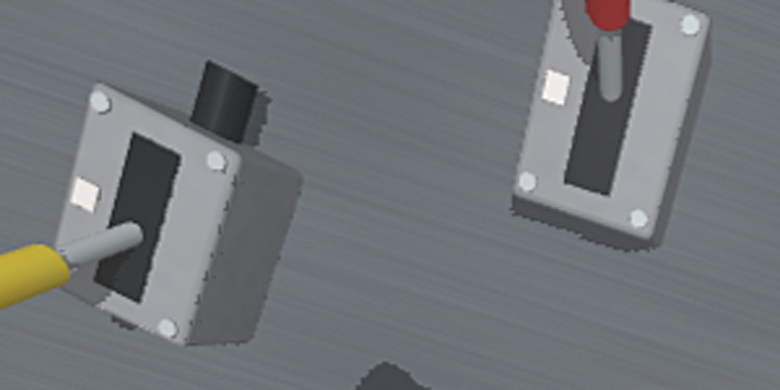

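```bash
python3 - <<'E'
from h import *
c=np.load('pics/w1.npy',allow_pickle=True).item(); t=np.load('pics/t1.npy',allow_pickle=True).item()
f=lambda p:[p[0]/2.6+40-.3,p[1]/2.6-.3]
def show(n,pts,z):
    P=np.array([onz(c,f(p),z)[:2] for p in pts]); print(n,P.round(3).tolist(),'mean',P.mean(0).round(4)); 
    for a,b in zip(P,np.roll(P,-1,0)): print('  ',np.linalg.norm(b-a).round(3),np.degrees(np.arctan2(*(b-a)[::-1])).round(1))
show('tilt',[(97,85),(243,152),(187,345),(58,288)],.06)
show('tiltslot',[(133,132),(180,153),(142,302),(95,283)],.06)
show('turn',[(513,197),(655,243),(710,12)],.06)
show('turnslot',[(565,183),(612,195),(652,25)],.06)
show('stem yellow base',[(135,236)],.06)
show('stem red base',[(612,92)],.06)
import itertools
cv2.imwrite('pics/t1.png',t['image'])
cv2.imwrite('pics/t1c.png',np.hstack([cv2.resize(t['image'][a:a+70,b:b+65],(0,0),fx=6,fy=6,interpolation=cv2.INTER_CUBIC) for a,b in [(165,215),(170,345)]]))
E
```

```text
tilt [[0.54, 0.354], [0.532, 0.287], [0.436, 0.303], [0.444, 0.365]] mean [0.4879 0.3272]
   0.067 -96.9
   0.097 171.0
   0.063 82.2
   0.096 -6.7
tiltslot [[0.525, 0.337], [0.523, 0.315], [0.45, 0.326], [0.452, 0.348]] mean [0.4874 0.3314]
   0.022 -96.5
   0.073 171.7
   0.023 84.5
   0.074 -9.0
turn [[0.55, 0.164], [0.551, 0.094], [0.651, 0.098]] mean [0.584  0.1186]
   0.069 -89.6
   0.1 1.8
   0.12 146.6
turnslot [[0.564, 0.142], [0.565, 0.12], [0.638, 0.121]] mean [0.589  0.1274]
   0.022 -85.9
   0.073 0.9
   0.077 164.1
stem yellow base [[0.48, 0.332]] mean [0.4796 0.3316]
   0.0 0.0
stem red base [[0.607, 0.131]] mean [0.607  0.1308]
   0.0 0.0
```

View pics/t1c.png

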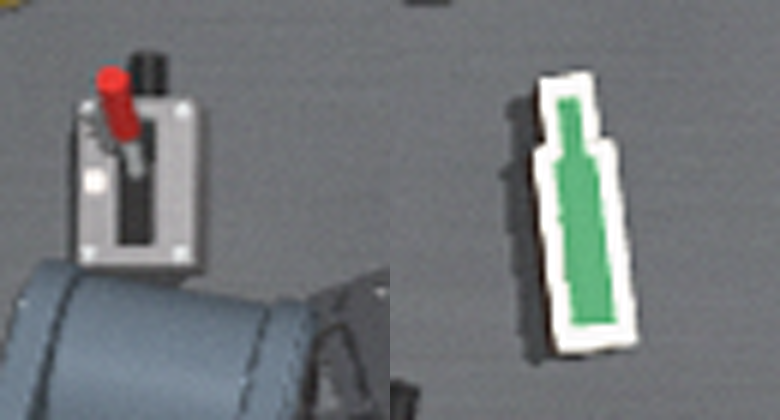

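Call:
{"api": "arm_command", "payload": {
  "translation": [
    [-1,0,-0.25],
    [-1,0,-0.25],
    [-1,0,-0.25]
  ],
  "rotation": [
    [0,0.273,0],
    [0,0.273,0],
    [0,0.273,0]
  ],
  "grip": [-1,-1,-1]
}}

```text
time_s: 3.6
position: [0.5333, 0.077, 0.3006]
tcp_rot: [[-1.0, 0.004, 0.016], [-0.016, 0.0, -1.0], [-0.004, -1.0, -0.0]]
force: [-0.8, -0.2, 0.1]
opening: 1.003
```

Call:
{"api": "arm_command", "payload": {
  "translation": [
    [-1,0,-0.5],
    [-1,0,-0.5],
    [-1,0,-0.5]
  ],
  "rotation": [
    [0,0,0],
    [0,0,0],
    [0,0,0]
  ],
  "grip": [-1,-1,-1]
}}

```text
time_s: 3.9
position: [0.6122, 0.1185, 0.2998]
tcp_rot: [[-1.0, 0.003, 0.019], [-0.019, 0.0, -1.0], [-0.003, -1.0, -0.0]]
force: [-0.5, -0.8, -0.7]
opening: 0.995
```

```bash
cat >> h.py <<'E'
def togo(target):
    s=bot.read_state(); return (np.array(s['tcp_rot']).T@(np.array(target)-s['position'])/.08).round(3)
E
python3 - <<'E'
from h import *
c=cap('wrist'); cv2.imwrite('pics/w2.png',c['image'])
print(bot.read_state()['position'],togo([.643,.131,.127]))
for r in models.spot_point('wrist','turn_switch_grip')[:3]:
    uv=np.array(r['point'])*[640,400]; print(r['conf'],uv.round(),onz(c,uv,.124).round(4))
print(proj(c,[[.643,.131,.124],[.601,.13,.045]]).round())
E
```

```text
[0.6096157  0.11764131 0.29962529] [-0.422  2.157 -0.16 ]
0.79 [307. 168.] [0.6357 0.1311 0.124 ]
0.77 [ 74. 132.] [0.6693 0.3813 0.124 ]
[[307. 161.]
 [310. 183.]]
```

View pics/w2.png

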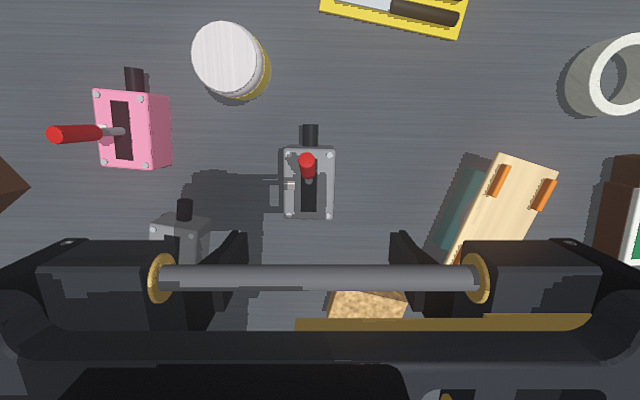

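Call:
{"api": "arm_command", "payload": {
  "translation": [
    [-0.39,0,-0.16],
    [-0.39,1,-0.16],
    [-0.39,1,-0.16],
    [-0.39,1,-0.16]
  ],
  "rotation": [
    [0,0,0],
    [0,0,0],
    [0,0,0],
    [0,0,0]
  ],
  "grip": [-1,-1,-1,-1]
}}

```text
time_s: 4.4
position: [0.6345, 0.1298, 0.2157]
tcp_rot: [[-1.0, -0.013, 0.016], [-0.016, -0.001, -1.0], [0.013, -1.0, 0.001]]
force: [-0.5, 0.6, -0.8]
opening: 1.0
```

Call:
{"api": "arm_command", "payload": {
  "translation": [
    [0,0.5,0],
    [0,1,0],
    [0,1,0],
    [0,1,0],
    [0,1,0]
  ],
  "rotation": [
    [0,0,0],
    [0,0,0],
    [0,0,0],
    [0,0,0],
    [0,0,0]
  ],
  "grip": [-1,-1,-1,-1,-1]
}}

```text
time_s: 4.9
position: [0.6415, 0.1308, 0.1439]
tcp_rot: [[-1.0, 0.006, 0.017], [-0.017, 0.0, -1.0], [-0.006, -1.0, -0.0]]
force: [1.0, 0.3, 0.3]
opening: 0.997
```

```bash
python3 - <<'E'
from h import *
s=bot.read_state();print(s['position'],s['force'],togo([.641,.131,.127]))
E
```

```text
[0.64154932 0.13080897 0.14393741] [0.99011647 0.28693467 0.3306478 ] [ 0.008  0.212 -0.002]
```

Call:
{"api": "arm_command", "payload": {
  "translation": [
    [0,0.17,0],
    [0,0.17,0],
    [0,0.17,0],
    [0,0.17,0],
    [0,0.17,0]
  ],
  "rotation": [
    [0,0,0],
    [0,0,0],
    [0,0,0],
    [0,0,0],
    [0,0,0]
  ],
  "grip": [-1,1,1,1,1]
}}

```text
time_s: 5.4
position: [0.6398, 0.1311, 0.1272]
tcp_rot: [[-1.0, 0.0, 0.017], [-0.017, 0.0, -1.0], [-0.0, -1.0, -0.0]]
force: [0.7, 0.6, 0.1]
opening: 0.719
```

Call:
{"api": "arm_command", "payload": {
  "translation": [
    [0,0,0],
    [0,0,0],
    [0,0,0],
    [0,0,0],
    [0,0,0]
  ],
  "rotation": [
    [0,0,0],
    [0,0,0],
    [0,0,0],
    [0,0,0],
    [0,0,0]
  ],
  "grip": [1,1,1,1,1]
}}

```text
time_s: 5.9
position: [0.6397, 0.131, 0.127]
tcp_rot: [[-1.0, 0.0, 0.017], [-0.017, 0.0, -1.0], [-0.0, -1.0, -0.0]]
force: [0.0, -0.3, 0.9]
opening: 0.265
```

Call:
{"api": "arm_command", "payload": {
  "translation": [
    [0,0,0],
    [0,0,0],
    [0,0,0],
    [0,0,0]
  ],
  "rotation": [
    [0,0,0],
    [0,0,0],
    [0,0,0],
    [0,0,0]
  ],
  "grip": [1,1,1,1]
}}

```text
time_s: 6.3
position: [0.6396, 0.1316, 0.1269]
tcp_rot: [[-1.0, 0.0, 0.016], [-0.016, 0.001, -1.0], [-0.0, -1.0, -0.001]]
force: [1.2, 3.3, -0.2]
opening: 0.202
```

Call:
{"api": "arm_command", "payload": {
  "translation": [
    [0.12,-0.05,0],
    [0.24,-0.09,0],
    [0.36,-0.11,0],
    [0.48,-0.12,0],
    [0.48,-0.12,0]
  ],
  "rotation": [
    [0,0,0],
    [0,0,0],
    [0,0,0],
    [0,0,0],
    [0,0,0]
  ],
  "grip": [1,1,1,1,1]
}}

```text
time_s: 6.8
position: [0.6008, 0.1314, 0.1367]
tcp_rot: [[-1.0, 0.001, 0.018], [-0.018, 0.001, -1.0], [-0.001, -1.0, -0.001]]
force: [-0.3, 5.8, -2.0]
opening: 0.2
```

Call:
{"api": "arm_command", "payload": {
  "translation": [
    [0,0,0],
    [0,0,0],
    [0,0,0],
    [0,0,0]
  ],
  "rotation": [
    [0,0,0],
    [0,0,0],
    [0,0,0],
    [0,0,0]
  ],
  "grip": [1,1,-1,-1]
}}

```text
time_s: 7.2
position: [0.601, 0.1298, 0.1367]
tcp_rot: [[-1.0, -0.0, 0.018], [-0.018, -0.002, -1.0], [0.0, -1.0, 0.002]]
force: [-0.4, 0.2, -0.5]
opening: 0.307
```

Call:
{"api": "arm_command", "payload": {
  "translation": [
    [0,0,0],
    [0,0,0],
    [0,0,0],
    [0,0,0],
    [0,0,0]
  ],
  "rotation": [
    [0,0,0],
    [0,0,0],
    [0,0,0],
    [0,0,0],
    [0,0,0]
  ],
  "grip": [-1,-1,-1,-1,-1]
}}

```text
time_s: 7.7
position: [0.6013, 0.1302, 0.1365]
tcp_rot: [[-1.0, -0.0, 0.017], [-0.017, -0.0, -1.0], [0.0, -1.0, 0.0]]
force: [-0.7, 0.0, 0.1]
opening: 0.753
```

```bash
python3 - <<'E'
from h import *
s=bot.read_state();print(s['position'],s['force'],s['opening'])
c=cap('side')
for r in models.spot_point('side','turn_switch_grip'):
    uv=np.array(r['point'])*[640,400]; print(r['conf'],uv.round())
print(proj(c,[[.601,.13,.135],[.641,.13,.124]]).round())
cv2.imwrite('pics/s2.png',cv2.resize(c['image'][190:380,150:350],(0,0),fx=3,fy=3))
E
```

```text
[0.60126042 0.13024248 0.13654774] [-0.68354227  0.03973887  0.12091637] 0.7525878335767325
0.85 [181. 298.]
0.4 [268. 235.]
[[268. 233.]
 [254. 234.]]
```

View pics/s2.png

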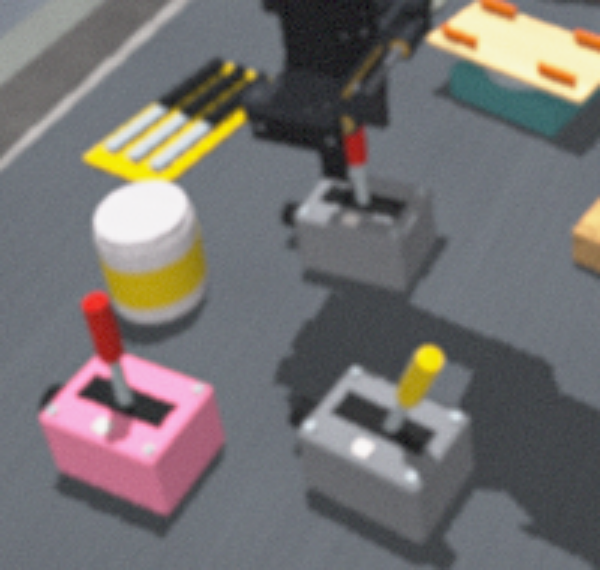

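Call:
{"api": "arm_command", "payload": {
  "translation": [
    [0,-0.5,0],
    [0,-1,0],
    [0,-1,0]
  ],
  "rotation": [
    [0,0,0],
    [0,0,0],
    [0,0,0]
  ],
  "grip": [-1,-1,-1]
}}

```text
time_s: 8.1
position: [0.6052, 0.1306, 0.2225]
tcp_rot: [[-1.0, 0.013, 0.017], [-0.017, 0.0, -1.0], [-0.013, -1.0, -0.0]]
force: [1.0, 0.5, 0.4]
opening: 0.993
```

Call:
{"api": "arm_command", "payload": {
  "translation": [
    [0.5,-0.4,-0.5],
    [0.95,-0.4,-1],
    [0.95,-0.4,-1],
    [0.95,-0.4,-1]
  ],
  "rotation": [
    [0,0.15,0],
    [0,0.15,0],
    [0,0.15,0],
    [0,0.15,0]
  ],
  "grip": [-1,-1,-1,-1]
}}

```text
time_s: 8.5
position: [0.5216, 0.2107, 0.2485]
tcp_rot: [[-0.991, -0.001, -0.136], [0.136, -0.0, -0.991], [0.001, -1.0, 0.0]]
force: [0.1, 0.3, 0.0]
opening: 1.003
```

Call:
{"api": "arm_command", "payload": {
  "translation": [
    [0.5,0,-0.5],
    [0.75,0,-1],
    [0.75,0,-1],
    [0.75,0,-1]
  ],
  "rotation": [
    [0,0,0],
    [0,0,0],
    [0,0,0],
    [0,0,0]
  ],
  "grip": [-1,-1,-1,-1]
}}

```text
time_s: 8.9
position: [0.4762, 0.2969, 0.2479]
tcp_rot: [[-0.99, 0.0, -0.138], [0.138, -0.001, -0.99], [-0.0, -1.0, 0.001]]
force: [0.4, -0.6, -0.2]
opening: 0.996
```

```bash
python3 - <<'E'
from h import *
s=bot.read_state();print(s['position'],s['tcp_rot'],togo([.447,.336,.127]))
c=cap('wrist')
for r in models.spot_point('wrist','tilt_switch_grip'):
    uv=np.array(r['point'])*[640,400]; print(r['conf'],uv.round(),onz(c,uv,.124).round(4))
cv2.imwrite('pics/w3.png',c['image'])
E
```

```text
[0.47618924 0.29687837 0.24789959] [[-9.90499901e-01  3.39487859e-04 -1.37513020e-01]
 [ 1.37512609e-01 -1.02771973e-03 -9.90499483e-01]
 [-4.77587393e-04 -9.99999414e-01  9.71272434e-04]] [ 0.429  1.511 -0.436]
0.77 [276. 232.] [0.4499 0.3419 0.124 ]
```

View pics/w3.png

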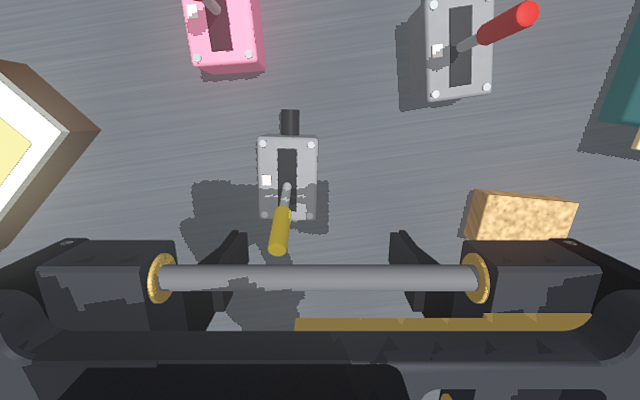

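```bash
python3 - <<'E'
from h import *
c=cap('wrist')
for p,z in [((287,149),.06),((287,210),.06),((263,143),.06),((312,143),.06),((265,215),.06),((310,215),.06),((278,250),.146),((281,228),.124)]: print(p,onz(c,p,z).round(4))
print(togo([.4475,.3375,.127]))
E
```

```text
(287, 149) [0.5238 0.3242 0.06  ]
(287, 210) [0.4525 0.3365 0.06  ]
(263, 143) [0.5342 0.3498 0.06  ]
(312, 143) [0.5265 0.2953 0.06  ]
(265, 215) [0.4499 0.3638 0.06  ]
(310, 215) [0.4424 0.3101 0.06  ]
(278, 250) [0.4417 0.3378 0.146 ]
(281, 228) [0.4545 0.3354 0.124 ]
[ 0.438  1.513 -0.471]
```

Call:
{"api": "arm_command", "payload": {
  "translation": [
    [0.4,0,-0.46],
    [0.4,0.6,-0.46],
    [0.4,1,-0.46],
    [0.4,1,-0.46]
  ],
  "rotation": [
    [0,0,0],
    [0,0,0],
    [0,0,0],
    [0,0,0]
  ],
  "grip": [-1,-1,-1,-1]
}}

```text
time_s: 9.45
position: [0.447, 0.335, 0.1645]
tcp_rot: [[-0.99, -0.009, -0.141], [0.141, -0.005, -0.99], [0.008, -1.0, 0.006]]
force: [-1.0, 0.4, -0.4]
opening: 0.998
```

Call:
{"api": "arm_command", "payload": {
  "translation": [
    [0,0.3,0],
    [0,0.51,0],
    [0,0.51,0],
    [0,0.51,0],
    [0,0.51,0]
  ],
  "rotation": [
    [0,0,0],
    [0,0,0],
    [0,0,0],
    [0,0,0],
    [0,0,0]
  ],
  "grip": [-1,-1,-1,1,1]
}}

```text
time_s: 9.95
position: [0.4507, 0.3377, 0.1294]
tcp_rot: [[-0.99, 0.003, -0.141], [0.141, 0.001, -0.99], [-0.003, -1.0, -0.002]]
force: [0.0, -0.4, -0.7]
opening: 0.892
```

Call:
{"api": "arm_command", "payload": {
  "translation": [
    [0,0,0],
    [0,0,0],
    [0,0,0],
    [0,0,0],
    [0,0,0]
  ],
  "rotation": [
    [0,0,0],
    [0,0,0],
    [0,0,0],
    [0,0,0],
    [0,0,0]
  ],
  "grip": [1,1,1,1,1]
}}

```text
time_s: 10.45
position: [0.4491, 0.3376, 0.1278]
tcp_rot: [[-0.99, 0.0, -0.14], [0.14, 0.0, -0.99], [-0.0, -1.0, -0.0]]
force: [-0.8, 0.3, -0.8]
opening: 0.451
```

Call:
{"api": "arm_command", "payload": {
  "translation": [
    [0,0,0],
    [0,0,0],
    [0,0,0],
    [0,0,0],
    [0,0,0]
  ],
  "rotation": [
    [0,0,0],
    [0,0,0],
    [0,0,0],
    [0,0,0],
    [0,0,0]
  ],
  "grip": [1,1,1,1,1]
}}

```text
time_s: 10.95
position: [0.4493, 0.3382, 0.1278]
tcp_rot: [[-0.99, 0.001, -0.14], [0.14, 0.001, -0.99], [-0.0, -1.0, -0.001]]
force: [0.4, 4.8, -0.7]
opening: 0.202
```

```bash
python3 - <<'E'
from h import *
print(bot.read_state()['force'],bot.read_state()['opening'],togo([.488,.330,.138]))
E
```

```text
[ 0.39781496  4.75317237 -0.74605564] 0.2019322412424872 [-0.493 -0.128  0.033]
```

Call:
{"api": "arm_command", "payload": {
  "translation": [
    [-0.12,-0.05,0],
    [-0.24,-0.09,0],
    [-0.36,-0.11,0.01],
    [-0.49,-0.12,0.02],
    [-0.49,-0.12,0.02]
  ],
  "rotation": [
    [0,0,0],
    [0,0,0],
    [0,0,0],
    [0,0,0],
    [0,0,0]
  ],
  "grip": [1,1,1,1,1]
}}

```text
time_s: 11.45
position: [0.4877, 0.3318, 0.1368]
tcp_rot: [[-0.99, -0.001, -0.141], [0.141, 0.003, -0.99], [0.002, -1.0, -0.003]]
force: [-0.0, 6.5, -3.4]
opening: 0.199
```

Call:
{"api": "arm_command", "payload": {
  "translation": [
    [0,0,0],
    [0,0,0],
    [0,0,0],
    [0,0,0]
  ],
  "rotation": [
    [0,0,0],
    [0,0,0],
    [0,0,0],
    [0,0,0]
  ],
  "grip": [1,1,-1,-1]
}}

```text
time_s: 11.85
position: [0.4875, 0.33, 0.1372]
tcp_rot: [[-0.99, -0.001, -0.139], [0.139, -0.001, -0.99], [0.001, -1.0, 0.002]]
force: [-0.3, -0.1, -0.3]
opening: 0.306
```

Call:
{"api": "arm_command", "payload": {
  "translation": [
    [0,0,0],
    [0,0,0],
    [0,0,0],
    [0,0,0],
    [0,0,0]
  ],
  "rotation": [
    [0,0,0],
    [0,0,0],
    [0,0,0],
    [0,0,0],
    [0,0,0]
  ],
  "grip": [-1,-1,-1,-1,-1]
}}

```text
time_s: 12.35
position: [0.4877, 0.3304, 0.1374]
tcp_rot: [[-0.99, 0.0, -0.14], [0.14, -0.0, -0.99], [-0.0, -1.0, 0.0]]
force: [0.4, -0.1, -0.1]
opening: 0.754
```

Call:
{"api": "arm_command", "payload": {
  "translation": [
    [0,-0.5,0],
    [0,-1,0],
    [0,-1,0]
  ],
  "rotation": [
    [0,0,0],
    [0,0,0],
    [0,0,0]
  ],
  "grip": [-1,-1,-1]
}}

```text
time_s: 12.65
position: [0.4912, 0.3321, 0.223]
tcp_rot: [[-0.99, 0.011, -0.139], [0.139, 0.005, -0.99], [-0.011, -1.0, -0.006]]
force: [1.4, 1.0, 0.3]
opening: 0.974
```

Call:
{"api": "arm_command", "payload": {
  "translation": [
    [0,-0.5,0.5],
    [0,-1,1],
    [0,-1,1]
  ],
  "rotation": [
    [0,0,0],
    [0,0,0],
    [0,0,0]
  ],
  "grip": [-1,-1,-1]
}}

```text
time_s: 12.95
position: [0.4774, 0.2494, 0.3002]
tcp_rot: [[-0.99, 0.005, -0.141], [0.141, 0.0, -0.99], [-0.005, -1.0, -0.001]]
force: [1.1, 1.1, -0.1]
opening: 1.001
```

```bash
python3 - <<'E'
from h import *
c=cap('side'); print(bot.read_state()['position'])
for th in ['turn_switch_grip','tilt_switch_grip']:
  for r in models.spot_point('side',th):
    uv=np.array(r['point'])*[640,400]; print(th,r['conf'],uv.round())
print(proj(c,[[.601,.13,.135],[.488,.33,.135]]).round())
cv2.imwrite('pics/s3.png',cv2.resize(c['image'][190:380,150:350],(0,0),fx=3,fy=3))
E
```

```text
[0.47752121 0.2493742  0.30038011]
turn_switch_grip 0.65 [184. 297.]
turn_switch_grip 0.57 [267. 234.]
tilt_switch_grip 0.55 [275. 303.]
[[268. 233.]
 [275. 304.]]
```

View pics/s3.png

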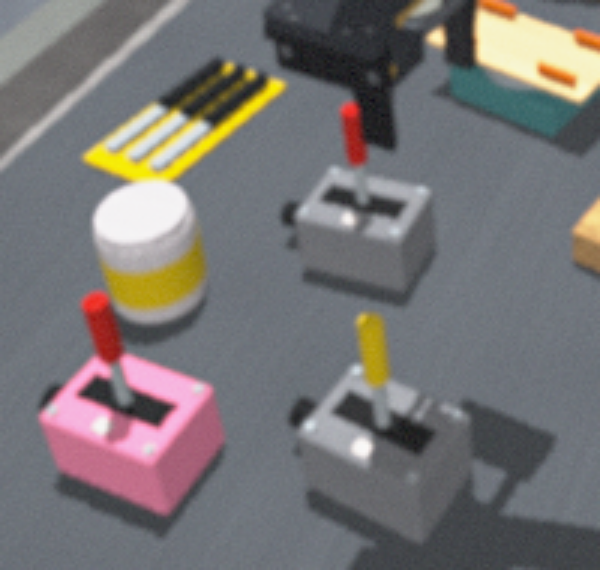

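Call:
{"api": "arm_command", "payload": {
  "translation": [
    [0,0,1],
    [0,0,1],
    [0,0,1]
  ],
  "rotation": [
    [0,-0.228,0],
    [0,-0.228,0],
    [0,-0.228,0]
  ],
  "grip": [-1,-1,-1]
}}

```text
time_s: 13.4
position: [0.4637, 0.1703, 0.2952]
tcp_rot: [[-0.995, -0.005, 0.097], [-0.097, -0.001, -0.995], [0.005, -1.0, 0.001]]
force: [0.0, 0.2, 0.2]
opening: 0.999
```

Call:
{"api": "arm_command", "payload": {
  "translation": [
    [0,0,0.6],
    [0,0,1]
  ],
  "rotation": [
    [0,0,0],
    [0,0,0]
  ],
  "grip": [-1,-1]
}}

```text
time_s: 13.6
position: [0.4732, 0.0928, 0.2958]
tcp_rot: [[-0.995, -0.002, 0.1], [-0.1, 0.0, -0.995], [0.002, -1.0, -0.001]]
force: [0.1, 0.8, -0.8]
opening: 0.997
```

Call:
{"api": "arm_command", "payload": {
  "translation": [
    [0,0,0.6],
    [0,0,1]
  ],
  "rotation": [
    [0,0,0],
    [0,0,0]
  ],
  "grip": [-1,-1]
}}

```text
time_s: 13.8
position: [0.4816, 0.0122, 0.2959]
tcp_rot: [[-0.995, -0.002, 0.098], [-0.098, 0.001, -0.995], [0.002, -1.0, -0.001]]
force: [0.8, 0.5, -0.8]
opening: 1.0
```

Call:
{"api": "arm_command", "payload": {
  "translation": [
    [0,0,0.6],
    [0,0,1]
  ],
  "rotation": [
    [0,0,0],
    [0,0,0]
  ],
  "grip": [-1,-1]
}}

```text
time_s: 14.0
position: [0.4899, -0.0678, 0.2958]
tcp_rot: [[-0.995, -0.001, 0.097], [-0.097, 0.001, -0.995], [0.001, -1.0, -0.001]]
force: [0.4, 0.0, 0.4]
opening: 1.003
```

Call:
{"api": "arm_command", "payload": {
  "translation": [
    [0,0,0.6],
    [0,0,1]
  ],
  "rotation": [
    [0,0,0],
    [0,0,0]
  ],
  "grip": [-1,-1]
}}

```text
time_s: 14.2
position: [0.498, -0.1476, 0.2957]
tcp_rot: [[-0.995, -0.001, 0.097], [-0.097, 0.001, -0.995], [0.001, -1.0, -0.001]]
force: [0.2, 0.1, 0.2]
opening: 1.001
```

Call:
{"api": "arm_command", "payload": {
  "translation": [
    [0,0,0.5],
    [0,0,0.6],
    [0,0,0.6],
    [0,0,0.6],
    [0,0,0.6]
  ],
  "rotation": [
    [0,0,0],
    [0,0,0],
    [0,0,0],
    [0,0,0],
    [0,0,0]
  ],
  "grip": [-1,-1,-1,-1,-1]
}}

```text
time_s: 14.7
position: [0.5015, -0.1921, 0.2968]
tcp_rot: [[-0.995, -0.001, 0.1], [-0.1, 0.001, -0.995], [0.001, -1.0, -0.002]]
force: [-0.1, 0.7, -0.8]
opening: 1.001
```

```bash
python3 - <<'E'
from h import *
c=cap('wrist'); np.save('pics/w4.npy',c,allow_pickle=True); cv2.imwrite('pics/w4.png',c['image']); print(bot.read_state()['position'],togo([.563,-.35,.3]))
for th in ['fin_core','turner']:
  for r in models.spot_point('wrist',th):
    uv=np.array(r['point'])*[640,400]; print(th,r['conf'],uv.round(),onz(c,uv,0).round(4))
E
```

```text
[ 0.50151781 -0.19228533  0.29704658] [-0.567 -0.039  2.039]
fin_core 0.82 [431. 139.] [ 0.564  -0.3536  0.    ]
fin_core 0.29 [174. 225.] [0.3877 0.0317 0.    ]
turner 0.8 [285. 136.] [ 0.5458 -0.1379  0.    ]
```

View pics/w4.png

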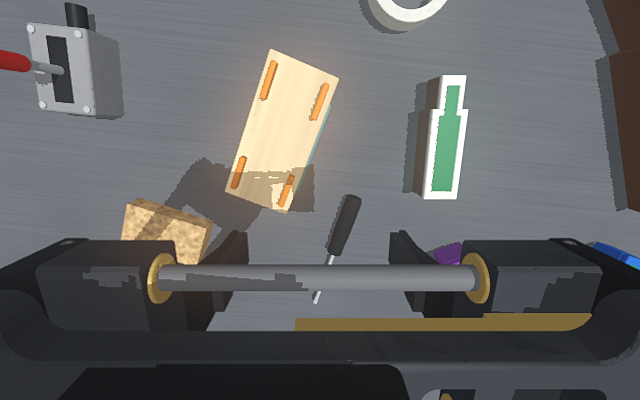

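Both the core and turner show clearly here: plate corners about (268,49), (339,77), (287,214), (225,191); core top with nose end (441–466, 76) and wide end (423–459, 198).

```bash
python3 - <<'E'
from h import *
c=np.load('pics/w4.npy',allow_pickle=True).item(); g=c['image']
hsv=cv2.cvtColor(g,cv2.COLOR_BGR2HSV)
# orange cheeks and white/green core top
def comps(m,lim):
    n,l,st,ce=cv2.connectedComponentsWithStats(m.astype(np.uint8)); return [(st[i],ce[i],l==i) for i in range(1,n) if st[i][4]>lim]
H,S,V=hsv[...,0].astype(int),hsv[...,1].astype(int),hsv[...,2].astype(int)
plate=(H>8)&(H<28)&(S>40)&(V>90); plate[:, :215]=0; plate[:,350:]=0; plate[225:]=0
m=cv2.morphologyEx(plate.astype(np.uint8),cv2.MORPH_CLOSE,np.ones((7,7)))
def rect(m,z,n):
    k=max(comps(m,200),key=lambda q:q[0][4])[2]
    yx=np.argwhere(k); P=np.array([onz(c,(x,y),z)[:2] for y,x in yx],np.float32)
    r=cv2.minAreaRect(P); print(n,len(P),'centre',np.round(r[0],4),'size',np.round(r[1],4),'ang',round(r[2],1)); return r
rect(m,.06,'plate')
core=((V>170)&(S<40))|((H>60)&(H<85)&(S>80)); core[:,:410]=0; core[:,480:]=0; core[:60]=0; core[215:]=0
m=cv2.morphologyEx(core.astype(np.uint8),cv2.MORPH_CLOSE,np.ones((3,3))); rect(m,.054,'core')
green=((H>60)&(H<85)&(S>80)); green[:,:410]=0; green[:,480:]=0; green[215:]=0
rect(green,.054,'green')
def show(n,pts,z):
    P=np.array([onz(c,p,z)[:2] for p in pts]); print(n,P.round(3).tolist(),'mean',P.mean(0).round(4)); 
    for a,b in zip(P,np.roll(P,-1,0)): print('  ',np.linalg.norm(b-a).round(3),np.degrees(np.arctan2(*(b-a)[::-1])).round(1))
show('plate',[(268,49),(339,77),(287,214),(225,191)],.06)
show('core',[(441,76),(466,76),(459,198),(423,198)],.054)
show('coreaxis',[(441,198),(453.5,75.5)],.054)
E
```

```text
plate 11567 centre [ 0.541  -0.1372] size [0.1286 0.2013] ang 73.9
core 3948 centre [ 0.5656 -0.3538] size [0.1586 0.0461] ang 6.0
green 1848 centre [ 0.5657 -0.354 ] size [0.1332 0.0267] ang 6.2
plate [[0.649, -0.117], [0.627, -0.204], [0.446, -0.154], [0.47, -0.068]] mean [ 0.5478 -0.1361]
   0.09 -104.1
   0.188 164.5
   0.089 74.2
   0.186 -15.2
core [[0.642, -0.33], [0.645, -0.36], [0.491, -0.389], [0.486, -0.339]] mean [ 0.5658 -0.3544]
   0.031 -84.2
   0.156 -169.5
   0.05 95.8
   0.156 3.5
coreaxis [[0.488, -0.364], [0.644, -0.345]] mean [ 0.5661 -0.3543]
   0.157 7.0
   0.157 -173.0
```

Call:
{"api": "arm_command", "payload": {
  "translation": [
    [-0.24,0,0.6],
    [-0.24,0,1],
    [-0.24,0,1]
  ],
  "rotation": [
    [0,0,0],
    [0,0,0],
    [0,0,0]
  ],
  "grip": [-1,-1,-1]
}}

```text
time_s: 15.15
position: [0.5298, -0.2755, 0.2975]
tcp_rot: [[-0.995, 0.002, 0.096], [-0.096, -0.003, -0.995], [-0.002, -1.0, 0.003]]
force: [-0.7, -0.2, 0.1]
opening: 1.0
```

Call:
{"api": "arm_command", "payload": {
  "translation": [
    [-0.24,0.5,0.6],
    [-0.24,1,1],
    [-0.24,1,1],
    [-0.24,1,1]
  ],
  "rotation": [
    [0,0,0],
    [0,0,0],
    [0,0,0],
    [0,0,0]
  ],
  "grip": [-1,-1,-1,-1]
}}

```text
time_s: 15.55
position: [0.5543, -0.3489, 0.2147]
tcp_rot: [[-0.995, -0.004, 0.097], [-0.097, 0.004, -0.995], [0.004, -1.0, -0.005]]
force: [0.3, 0.8, -0.2]
opening: 1.001
```

Call:
{"api": "arm_command", "payload": {
  "translation": [
    [0,0.6,0.1],
    [0,1,0.1],
    [0,1,0.1],
    [0,1,0.1],
    [0,1,0.1]
  ],
  "rotation": [
    [0,0,0],
    [0,0,0],
    [0,0,0],
    [0,0,0],
    [0,0,0]
  ],
  "grip": [-1,-1,-1,-1,-1]
}}

```text
time_s: 16.05
position: [0.558, -0.3578, 0.1407]
tcp_rot: [[-0.995, 0.004, 0.099], [-0.099, -0.003, -0.995], [-0.004, -1.0, 0.004]]
force: [-0.1, -1.0, 0.6]
opening: 0.995
```

```bash
python3 - <<'E'
from h import *
print(bot.read_state()['tcp_rot'],togo([.5558,-.355,.038]))
E
```

```text
[[-0.99504556  0.00404419  0.09933774]
 [-0.09935153 -0.00336489 -0.99504671]
 [-0.0036899  -0.99998616  0.00375002]] [ 0.028  1.283 -0.043]
```

Call:
{"api": "arm_command", "payload": {
  "translation": [
    [0,0.5,-0.03],
    [0,1,-0.03],
    [0,1,-0.03],
    [0,1,-0.03]
  ],
  "rotation": [
    [0,0,0],
    [0,0,0],
    [0,0,0],
    [0,0,0]
  ],
  "grip": [-1,-1,-1,-1]
}}

```text
time_s: 16.45
position: [0.557, -0.3555, 0.059]
tcp_rot: [[-0.995, 0.001, 0.099], [-0.099, -0.001, -0.995], [-0.001, -1.0, 0.001]]
force: [0.3, -0.5, -0.2]
opening: 1.002
```

Call:
{"api": "arm_command", "payload": {
  "translation": [
    [0,0.24,0],
    [0,0.24,0],
    [0,0.24,0],
    [0,0.24,0],
    [0,0.24,0]
  ],
  "rotation": [
    [0,0,0],
    [0,0,0],
    [0,0,0],
    [0,0,0],
    [0,0,0]
  ],
  "grip": [-1,-1,-1,1,1]
}}

```text
time_s: 16.95
position: [0.5568, -0.3557, 0.0398]
tcp_rot: [[-0.995, 0.002, 0.098], [-0.098, -0.002, -0.995], [-0.002, -1.0, 0.002]]
force: [0.2, 0.1, 0.0]
opening: 0.894
```

Call:
{"api": "arm_command", "payload": {
  "translation": [
    [0,0,0],
    [0,0,0],
    [0,0,0],
    [0,0,0],
    [0,0,0]
  ],
  "rotation": [
    [0,0,0],
    [0,0,0],
    [0,0,0],
    [0,0,0],
    [0,0,0]
  ],
  "grip": [1,1,1,1,1]
}}

```text
time_s: 17.45
position: [0.5561, -0.3552, 0.0381]
tcp_rot: [[-0.995, -0.0, 0.098], [-0.098, 0.0, -0.995], [0.0, -1.0, -0.0]]
force: [-0.2, -0.6, 0.3]
opening: 0.529
```

Call:
{"api": "arm_command", "payload": {
  "translation": [
    [0,0,0],
    [0,0,0],
    [0,0,0],
    [0,0,0],
    [0,0,0]
  ],
  "rotation": [
    [0,0,0],
    [0,0,0],
    [0,0,0],
    [0,0,0],
    [0,0,0]
  ],
  "grip": [1,1,1,1,1]
}}

```text
time_s: 17.95
position: [0.5561, -0.3552, 0.0381]
tcp_rot: [[-0.995, -0.0, 0.098], [-0.098, 0.0, -0.995], [0.0, -1.0, -0.0]]
force: [-0.4, 0.7, -0.2]
opening: 0.523
```

Call:
{"api": "arm_command", "payload": {
  "translation": [
    [0,-0.4,0],
    [0,-1,0],
    [0,-1,0],
    [0,-1,0]
  ],
  "rotation": [
    [0,0,0],
    [0,0,0],
    [0,0,0],
    [0,0,0]
  ],
  "grip": [1,1,1,1]
}}

```text
time_s: 18.35
position: [0.5564, -0.3554, 0.1192]
tcp_rot: [[-0.995, 0.001, 0.099], [-0.099, -0.001, -0.995], [-0.001, -1.0, 0.001]]
force: [0.0, 0.4, -3.2]
opening: 0.524
```

Call:
{"api": "arm_command", "payload": {
  "translation": [
    [0,-0.5,-0.3],
    [0,-0.5,-0.6],
    [0,-0.5,-0.9],
    [0,-0.5,-0.9]
  ],
  "rotation": [
    [0,0,0],
    [0,0,0],
    [0,0,0],
    [0,0,0]
  ],
  "grip": [1,1,1,1]
}}

```text
time_s: 18.75
position: [0.5464, -0.2786, 0.1557]
tcp_rot: [[-0.995, -0.007, 0.101], [-0.101, 0.007, -0.995], [0.006, -1.0, -0.007]]
force: [0.2, 0.5, -2.3]
opening: 0.525
```

Call:
{"api": "arm_command", "payload": {
  "translation": [
    [0,0,-0.3],
    [0,0,-0.6],
    [0,0,-0.9],
    [0,0,-0.9]
  ],
  "rotation": [
    [0,0.1,0],
    [0,0.2,0],
    [0,0.3,0],
    [0,0.357,0]
  ],
  "grip": [1,1,1,1]
}}

```text
time_s: 19.15
position: [0.5395, -0.2081, 0.1559]
tcp_rot: [[-0.962, -0.006, -0.273], [0.273, 0.005, -0.962], [0.007, -1.0, -0.003]]
force: [0.8, -0.1, -2.0]
opening: 0.525
```

```bash
python3 - <<'E'
from h import *
s=bot.read_state();print(s['tcp_rot'],s['opening'],s['force'],togo([.5387,-.1334,.16]),np.degrees(np.arctan2(s['tcp_rot'][1][2],s['tcp_rot'][0][2])))
E
```

```text
[[-0.96207124 -0.00631908 -0.27272514]
 [ 0.27269862  0.00475089 -0.96208778]
 [ 0.0073752  -0.99996875 -0.00284749]] 0.5254882391173248 [ 0.82199179 -0.07726126 -2.01809072] [ 0.265 -0.047 -0.896] -105.82655869026033
```

Call:
{"api": "arm_command", "payload": {
  "translation": [
    [0.1,0,-0.3],
    [0.2,0,-0.6],
    [0.26,0,-0.88],
    [0.26,0,-0.88],
    [0.26,0,-0.88]
  ],
  "rotation": [
    [0,0,0],
    [0,0,0],
    [0,0,0],
    [0,0,0],
    [0,0,0]
  ],
  "grip": [1,1,1,1,1]
}}

```text
time_s: 19.65
position: [0.5406, -0.1384, 0.157]
tcp_rot: [[-0.963, -0.002, -0.271], [0.271, 0.0, -0.963], [0.002, -1.0, 0.0]]
force: [1.1, -0.9, -2.8]
opening: 0.528
```

```bash
python3 - <<'E'
from h import *
c=cap('wrist'); t=cap('top')
s=bot.read_state();print(s['position'],s['opening'],togo([.5387,-.1334,.099]),np.degrees(np.arctan2(s['tcp_rot'][1][2],s['tcp_rot'][0][2])))
np.save('pics/w5.npy',c,allow_pickle=True)
i=np.hstack([c['image'][40:240,150:550], cv2.resize(t['image'][165:265,240:440],(400,200),interpolation=cv2.INTER_CUBIC)])
cv2.imwrite('pics/w5.png',i)
E
```

```text
[ 0.54107564 -0.1394091   0.15745665] 0.5282580513737125 [ 0.049  0.731 -0.064] -105.80536423560665
```

View pics/w5.png

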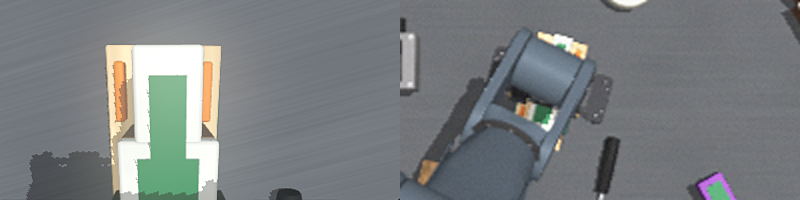

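```bash
python3 - <<'E'
from h import *
c=np.load('pics/w5.npy',allow_pickle=True).item(); R=np.array(c['state']['tcp_rot'])
a=np.radians(-15.8); ux=np.array([np.cos(a),np.sin(a)]); uy=np.array([-ux[1],ux[0]])
tc=np.array([.548,-.136])
for n,p,z in [('plateL',(256,85),.06),('plateR',(371,85),.06),('plateL2',(258,210),.06),('cheekL',(270.5,102),.074),('cheekL',(270.5,158),.074),('cheekR',(358,102),.074),('noseL',(283.5,90),.173),('noseR',(351,90),.173),('mainL',(269.5,190),.173),('mainR',(369,190),.173),('step',(360,183),.173)]:
    P=onz(c,p,z)[:2]-tc; print(n,(P@ux).round(4),(P@uy).round(4))
E
```

```text
plateL 0.0938 0.0437
plateR 0.094 -0.0446
plateL2 -0.0071 0.0478
cheekL 0.0808 0.0309
cheekL 0.0398 0.0327
cheekR 0.081 -0.0333
noseL 0.0806 0.0099
noseR 0.0807 -0.0172
mainL 0.0392 0.0174
mainR 0.0393 -0.0266
step 0.0425 -0.0225
```

Call:
{"api": "arm_command", "payload": {
  "translation": [
    [0.03,0,-0.058],
    [0.03,0,-0.058],
    [0.03,0.25,-0.058],
    [0.03,0.5,-0.058],
    [0.03,0.5,-0.058]
  ],
  "rotation": [
    [0,0,0],
    [0,0,0],
    [0,0,0],
    [0,0,0],
    [0,0,0]
  ],
  "grip": [1,1,1,1,1]
}}

```text
time_s: 20.25
position: [0.5381, -0.1328, 0.116]
tcp_rot: [[-0.962, -0.005, -0.272], [0.272, 0.002, -0.962], [0.006, -1.0, -0.001]]
force: [-0.0, 0.2, -2.3]
opening: 0.527
```

Call:
{"api": "arm_command", "payload": {
  "translation": [
    [0,0,0],
    [0,0,0]
  ],
  "rotation": [
    [0,0,0],
    [0,0,0]
  ],
  "grip": [1,1]
}}

```text
time_s: 20.45
position: [0.5407, -0.1338, 0.119]
tcp_rot: [[-0.962, 0.002, -0.272], [0.272, -0.001, -0.962], [-0.002, -1.0, 0.0]]
force: [1.0, -1.1, -2.0]
opening: 0.525
```

```bash
python3 - <<'E'
from h import *
s=bot.read_state();print(s['position'],s['force'],s['opening'],togo([.5387,-.1334,.099]))
E
```

```text
[ 0.54071347 -0.13378596  0.11903423] [ 0.99681312 -1.07113358 -2.00002343] 0.5249269081438608 [0.026 0.25  0.002]
```

Call:
{"api": "arm_command", "payload": {
  "translation": [
    [0.02,0.08,0],
    [0.02,0.16,0],
    [0.02,0.24,0],
    [0.02,0.24,0],
    [0.02,0.24,0]
  ],
  "rotation": [
    [0,0,0],
    [0,0,0],
    [0,0,0],
    [0,0,0],
    [0,0,0]
  ],
  "grip": [1,1,1,1,1]
}}

```text
time_s: 20.95
position: [0.5383, -0.1328, 0.0986]
tcp_rot: [[-0.962, -0.001, -0.272], [0.272, 0.0, -0.962], [0.001, -1.0, -0.0]]
force: [0.0, -0.4, -2.3]
opening: 0.526
```

Call:
{"api": "arm_command", "payload": {
  "translation": [
    [0,0.01,0],
    [0,0.02,0],
    [0,0.02,0]
  ],
  "rotation": [
    [0,0,0],
    [0,0,0],
    [0,0,0]
  ],
  "grip": [1,1,1]
}}

```text
time_s: 21.25
position: [0.5385, -0.1329, 0.098]
tcp_rot: [[-0.962, 0.0, -0.272], [0.272, -0.0, -0.962], [-0.0, -1.0, 0.0]]
force: [-1.7, 0.5, 3.0]
opening: 0.525
```

Call:
{"api": "arm_command", "payload": {
  "translation": [
    [0,0,0],
    [0,0,0],
    [0,0,0],
    [0,0,0],
    [0,0,0]
  ],
  "rotation": [
    [0,0,0],
    [0,0,0],
    [0,0,0],
    [0,0,0],
    [0,0,0]
  ],
  "grip": [-1,-1,-1,-1,-1]
}}

```text
time_s: 21.75
position: [0.5385, -0.1329, 0.0973]
tcp_rot: [[-0.962, -0.0, -0.272], [0.272, 0.0, -0.962], [0.0, -1.0, -0.0]]
force: [0.4, -0.1, 1.0]
opening: 0.9
```

Call:
{"api": "arm_command", "payload": {
  "translation": [
    [0,0,0],
    [0,-0.3,0],
    [0,-0.7,0],
    [0,-1,0],
    [0,-1,0]
  ],
  "rotation": [
    [0,0,0],
    [0,0,0],
    [0,0,0],
    [0,0,0],
    [0,0,0]
  ],
  "grip": [-1,-1,-1,-1,-1]
}}

```text
time_s: 22.25
position: [0.5407, -0.1338, 0.1806]
tcp_rot: [[-0.962, 0.007, -0.272], [0.272, -0.003, -0.962], [-0.008, -1.0, 0.001]]
force: [0.5, -0.1, -0.3]
opening: 0.999
```

Call:
{"api": "arm_command", "payload": {
  "translation": [
    [0.4,-0.6,0],
    [1,-1,0],
    [1,-1,0]
  ],
  "rotation": [
    [0,0,0],
    [0,0,0],
    [0,0,0]
  ],
  "grip": [-1,-1,-1]
}}

```text
time_s: 22.55
position: [0.4586, -0.1098, 0.2581]
tcp_rot: [[-0.962, -0.002, -0.272], [0.272, 0.001, -0.962], [0.002, -1.0, -0.0]]
force: [-0.2, -0.0, 0.1]
opening: 1.003
```

Call:
{"api": "arm_command", "payload": {
  "translation": [
    [0.4,0,0],
    [0.4,0,0],
    [0.4,0,0],
    [0.4,0,0],
    [0.4,0,0]
  ],
  "rotation": [
    [0,0,0],
    [0,0,0],
    [0,0,0],
    [0,0,0],
    [0,0,0]
  ],
  "grip": [-1,-1,-1,-1,-1]
}}

```text
time_s: 23.05
position: [0.4317, -0.1029, 0.257]
tcp_rot: [[-0.962, 0.0, -0.272], [0.272, -0.0, -0.962], [-0.0, -1.0, 0.0]]
force: [-0.5, 0.3, -0.3]
opening: 0.998
```

```bash
python3 - <<'E'
from h import *
c=cap('wrist'); sd=cap('side'); np.save('pics/w6.npy',c,allow_pickle=True)
g=c['image'].copy(); a=np.radians(-15.8)
M=np.array([[np.cos(a),-np.sin(a)],[np.sin(a),np.cos(a)]]); tc=np.array([.548,-.136])
hsv=cv2.cvtColor(g,cv2.COLOR_BGR2HSV).astype(int); H,S,V=hsv[...,0],hsv[...,1],hsv[...,2]
gr=((H>60)&(H<85)&(S>80)).astype(np.uint8); n,l,st,ce=cv2.connectedComponentsWithStats(gr)
for i in range(1,n):
    if st[i][4]>500:
        P=np.array([onz(c,(x,y),.114)[:2] for y,x in np.argwhere(l==i)],np.float32); r=cv2.minAreaRect(P)
        print(st[i],np.round(r[0],4),'in turner',(M.T@(np.array(r[0])-tc)).round(4),np.round(r[1],3),r[2])
for th,cm in [('turn_switch_grip','side'),('tilt_switch_grip','side'),('fin_core','wrist'),('turner','wrist')]:
    for r in models.spot_point(cm,th)[:2]: print(th,round(r['conf'],2),(np.array(r['point'])*[640,400]).round(1))
print(bot.read_state()['force'],bot.read_state()['position'],proj(c,[.548,-.136,.06]))
cv2.imwrite('pics/w6.png',np.hstack([g[0:300,100:500],sd['image'][80:380,150:550]]))
E
```

```text
[ 577  141   63   89 2110] [ 0.3575 -0.3945] in turner [-0.1129 -0.3006] [0.111 0.023] 28.610694885253906
turn_switch_grip 0.63 [271.6 274.5]
turn_switch_grip 0.62 [268. 232.]
tilt_switch_grip 0.6 [274.1 304.4]
fin_core 0.89 [576.9 180.4]
fin_core 0.65 [239.8 228.5]
turner 0.53 [318.5  75.2]
[ 0.51375719 -0.33519808  0.49046749] [ 0.43086268 -0.10251805  0.25718236] [[318.46066682  75.02649479]]
```

View pics/w6.png

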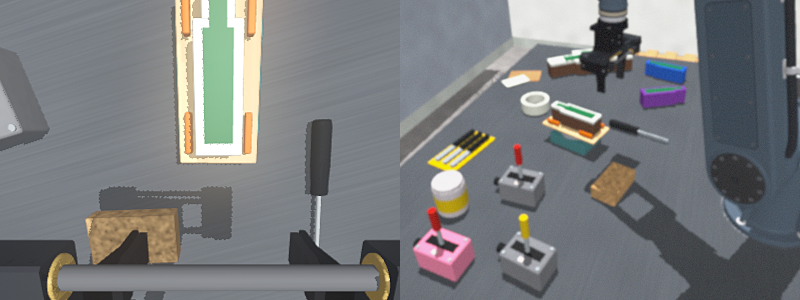

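```bash
python3 - <<'E'
from h import *
c=np.load('pics/w6.npy',allow_pickle=True).item()
a=np.radians(-15.8); M=np.array([[np.cos(a),-np.sin(a)],[np.sin(a),np.cos(a)]]); tc=np.array([.548,-.136])
for n,p,z in [('endL',(292,157),.114),('endR',(341,157),.114),('stepL',(292,28),.114),('stepR',(343,28),.114),('plateEndL',(278,163),.06),('plateEndR',(357,163),.06)]:
    print(n,(M.T@(onz(c,p,z)[:2]-tc)).round(4))
print(bot.hand_in())
E
```

```text
endL [-0.0815  0.0259]
endR [-0.0815 -0.0222]
stepL [0.0307 0.0232]
stepR [ 0.0308 -0.0213]
plateEndL [-0.0957  0.0474]
plateEndR [-0.0955 -0.0455]
the job is handed in; nothing more can be done
None
```

I brought both levers back to off, laid the fin core in the cradle and handed the job in at about 23 s on the robot clock. I have seen no verdict.

- **Levers:** I gripped each handle across its swing, took it to the upright position and let go. In the last side picture both stand upright. The detector found each handle within about 1 px of where it should be, though it also reported one false match for the red handle.
- **Fin core:** I gripped its main part, lifted and turned it, and lowered it until the wrist force showed contact with the plate. I then let go and backed away.
- **Last wrist picture:** The core lies green side up between the four orange cheeks. From pixel positions I read by eye, its origin is about 1 to 2 mm sideways and 2 to 9 mm lengthways from the cradle's centre, inside the limits of 10 mm and 20 mm. The angle error is about 1 degree.
- **At hand-in:** The arm was clear of everything. The bystanders visible in the last pictures looked undisturbed, though I did not measure them.
- **Checks that failed or disagreed:**
  - The automatic green-panel fit did not pick up the core in the cradle. It reported another green-topped piece on the bench, so I used the hand-read positions.
  - The wide end and the step of the core gave lengthways positions that differ by about 8 mm; both are within the limit.

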